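Offer a weighed clock ball to the rolling-ball table

TASK

The steel ball in the brass dish on the scale has been degreased and weighed for the rolling-ball clock: without touching the ball, lift the dish off the scale and carry it level, turning it a quarter turn so that its pouring lip points straight in over the rolling table from the end nearest the scale, with the ball resting in the middle of the dish all the way. Finish still holding the dish, level and still, ready to pour: the tip of the lip about 3 cm above the black start pocket at that near end of the table, and the dish resting on nothing. Do not bump the rolling table and leave the other things on the bench where they are.

Things in the scene. Friction and masses are not known exactly. Their poses are not given: they have to be found in the camera images.
- dish: Brass weighing dish, loose on the scale's pan: 60 mm across, 18 mm high, upright outer wall, 0.11 kg. Origin: centre of its underside; z up; x points to its pouring lip, a channel 21 mm wide out of the rim. At the start the lip points to the scale's far side (+x of the scale). Its floor slopes 8 degrees down to the middle, where the ball rests; it strays if the dish tips or jerks.
- dish_lip (a point): Tip of the dish's pouring lip: 45.5 mm from the dish's axis along its x axis, 12 mm above its underside.
- ball: Polished steel ball, 18 mm diameter, about 24 g, loose in the middle of the dish. Origin: its centre, 12 mm above the dish's underside when it rests in the middle.
- scale: Fixed grey bench scale with a round steel pan, 56 mm across, on a stem. Origin: on the work surface under the middle of the pan; z up. The pan's top, where the dish stands, is 44 mm high. The housing under it is 32 mm high, reaching 100 mm towards -x (display), 48 mm towards +x and 52 mm to each side.
- rolltable: Fixed rolling-ball table of a clock, left or right of the scale, one end towards it, in line with the scale's y axis within a few degrees: brass plate 110 (x) x 170 (y) mm, top 75 mm high, 3.5 mm edging, on a base 150 x 190 mm; posts to 88 mm at the middle of its long sides. Origin: on the work surface under the plate's middle; y along its length.
- pocket_right (a point): Centre of the black round start pocket (22 mm) at the table's -y end, 16 mm in from that end, on the plate's top face. It is the one nearest the scale when the table stands to the scale's left (+y) side.
- pocket_left (a point): Centre of the black round start pocket at the table's +y end, 16 mm in from that end, on the plate's top face. It is the one nearest the scale when the table stands to the scale's right (-y) side.
- movement: Fixed brass clock movement on a wooden stand, 130 x 160 mm, 91 mm high, on the other side of the scale from the rolling table. Origin: centre of its underside.
- finial: Bystander: turned walnut finial, 38 mm across, 78 mm tall, standing. Origin: centre of its underside.
- watch_case: Bystander: nickel watch case lying flat, 49 mm across, 13 mm high, with a winding crown. Origin: centre of its underside.
- balance_cock: Bystander: brass balance cock lying flat, 61 x 24 mm, 7 mm high. Origin: middle of its underside.
- loupe: Bystander: black eyeglass (loupe), 38 mm across, 32 mm high, standing. Origin: centre of its underside.
- weight: Bystander: brass calibration weight with a knob, 24 mm across, 39 mm high. Origin: centre of its underside.
- oil_pot: Bystander: small green glass oil pot with a black lid, 46 mm across, 29 mm high. Origin: centre of its underside.

How it is judged:
By the outcome, as a careful person would: the job done as asked, in the order asked, and still so for the second after the job is handed in, while the arm keeps its last pose, push and grip.
It also fails if it takes over 42 s, if anything falls off the work surface, if the arm or the gripper's body presses on something with over 40 N, if the wrist force passes 120 N, or if a joint passes its speed limit or range.

ROBOT

A 7-joint arm with a two-finger parallel gripper is mounted at the origin on the work surface. World frame = base frame: x ahead of the robot, y to its left, z up, the work surface at z = 0. Lengths are in m, angles in degrees, forces in N, time in s.
With the tool pointing down it reaches from about 0.425 to 0.875 m from the base axis. Payload 4.7 kg.
Tool frame: the origin (TCP) lies between the finger pads; the fingertips stand env.tip_reach ahead of it and the grasp point (between the pads) lies 2 mm behind it (env.tip_reach is the distance from the TCP to the fingertips, in m); z points along the fingers, y is the line along which they close (so a half turn about z gives the same grasp; the last joint's range is limited). The gripper opens to 87 mm and grips with 3 to 60 N. Pads are 19 mm wide; open, the fingers measure 117 mm over their backs; the gripper's body (75 mm by 190 mm) begins 51 mm behind the grasp point.
Start: joints at [69.849, 18.392, -4.016, 83.108, 1.295, 78.541, -3.26], TCP at [0.232, -0.607, 0.24] pointing down, gripper open.
Joint ranges: [-163.93, 163.93], [-17.29, 119.83], [-79.2, 71.16], [3.27, 140.29], [-89.18, 269.18], [5.43, 117.66], [-154.24, 154.24]. Speed limits (degrees/s): [147.25, 147.25, 180, 180, 180, 180, 180].

INTERFACE

Orientations are given as [roll, pitch, yaw] about the fixed x, y, z axes, in that order (R = Rz(yaw) Ry(pitch) Rx(roll)).
In Python, from cell import env gives the robot as it stands.
- The arm moves only by the tool drive_effector, called after "Request:" as name(argument=value, ...) on one line, values as JSON. Schema: {"type":"object","properties":{"rows":{"type":"array","items":{"type":"array","items":{"type":"array","items":{"type":"number"},"minItems":5,"maxItems":5},"minItems":1,"maxItems":8},"minItems":1,"maxItems":1},"clamp_n":{"type":"number"},"only":{"type":"string"},"quiet":{"type":"boolean"},"lines":{"type":"string"}},"required":["rows"],"additionalProperties":false}. rows is a list that holds a single list of rows (three levels of brackets), with 1 to 8 rows, each of 5 numbers: dx, dy, dz in m, then a turn about the tool's z in degrees, then the finger opening in m; each row is the pose to reach, as a shift and turn from the pose commanded when the call began, along the tool's axes at that moment; what a row does not reach only later rows make up. A row lasts 1/12 s, in which the tool goes at most 0.0417 m and 7.16 degrees, less where a joint would pass 70% of its speed; a pose out of reach is approached as far as the arm can. The fingers move at their own pace and stop on an object; clamp_n is the grip in N (left out, the last holds). Time passes only in rows, so rows that do not move let the fingers close. The tool returns the time, the measured TCP pose, the force, the opening and the grip force at its end. only (a regular expression) keeps the lines of the reply that match it, lines (a string "A,B") keeps lines A to B, and quiet returns only ok. Input that does not fit is refused with a message, and nothing moves.
- env.get_obs(): the state, without advancing time (a new reading comes with each control period).
- env.read_camera(name): name is "side" or "top" or "wrist"; returns a dict with "color" (400x640x3 uint8, blue, green, red), "fx", "fy", "cx", "cy" (pixels), "world_from_camera" (4x4, takes a point from camera to world coordinates). Camera axes: x right, y down, z forward; pixel columns grow to the right and rows downward; lengths in m; the calibration is good to about 2 mm. A picture is of the moment at which its call begins. There is no depth.
- env.sign_off(): hands the job in; it is judged then, once.
The state is a dict: "time_s": time; "qpos": joint angles; "joint_velocities": joint speeds; "effort": joint torques, N m; "tool_pos": TCP position; "tool_rot": TCP orientation; "force": force on the tool from outside, world axes, zero at the start; "wrist_torque": the same for the moment, N m; "grip_width": finger opening in m; "grasp_force": force on a finger pad.
Only numpy, scipy, OpenCV 4.12 (cv2) and the standard library are available. Lean on these libraries where they do the work, as an engineer would, in place of code of your own. Each camera call takes 0.05 s, during which the arm holds its last target. There are 200 camera calls.

## Working session

There is one attempt and no reset: what is moved stays moved. The work goes in short steps, Python scripts to look and compute and a tool call to move; the robot and the scene stay as the last step left them, time stands still between calls to the robot, and variables do not carry over. Pictures are saved under pics/ and viewed, at most 10 in all, crops included, and the job is handed in when it is done.

```bash
ls; mkdir -p pics
```

Run:
```python
from cell import env
import cv2
for n in("top","side"):
    c=env.read_camera(n); cv2.imwrite(f"pics/{n}0.png",c["color"]); print(n,c["fx"],c["fy"],c["cx"],c["cy"]); print(c["world_from_camera"].round(4) if hasattr(c["world_from_camera"],'round') else c["world_from_camera"])
o=env.get_obs(); print(env.tip_reach,o["tool_pos"],o["tool_rot"],o["time_s"],o["grip_width"])
```

```text
cell.py
pics
top 469.2668164768853 469.2668164768853 327.07189868847684 198.21273383485774
[[-0.0115 -0.9981  0.0607  0.5209]
 [-0.9999  0.011  -0.0085  0.0025]
 [ 0.0078 -0.0608 -0.9981  1.403 ]
 [ 0.      0.      0.      1.    ]]
side 385.52769776050764 385.52769776050764 326.8756263126518 196.3617166293361
[[ 0.9956 -0.0488  0.0795  0.5244]
 [-0.0922 -0.6443  0.7592 -0.8934]
 [ 0.0142 -0.7632 -0.646   0.8408]
 [ 0.      0.      0.      1.    ]]
0.017 [ 0.23230329 -0.60656858  0.23854734] [-1.79899062e+02  4.92197933e-03  2.09614804e+01] 0.1 0.08659475138405968
```

View pics/top0.png

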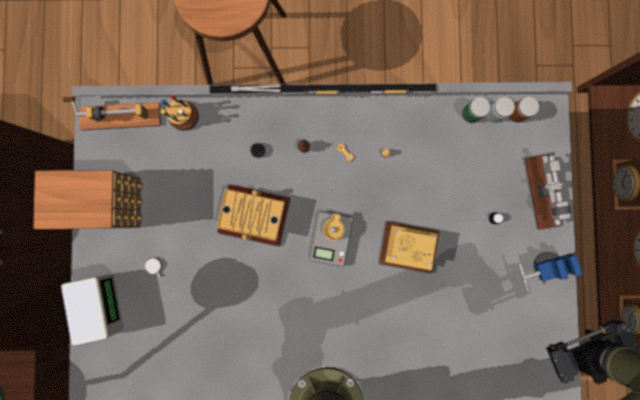

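View pics/side0.png

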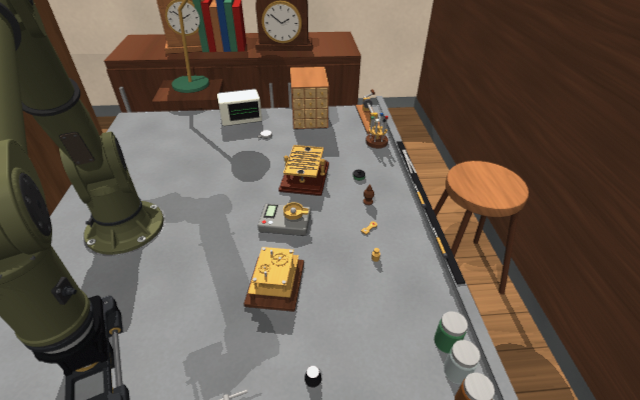

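The rolling table stands to the scale's left: plate at about (253,214) in the top view, with its near black pocket at (274,220). The dish is at (333,227) with the lip pointing up-image. In the side view the dish is at (293,212) and the near pocket at (301,172). The movement is on the right at (410,247).

Create h.py:
```python
import numpy as np, cv2
from cell import env
def ray(c,p):
    T=np.array(c["world_from_camera"]); d=T[:3,:3]@[(p[0]-c["cx"])/c["fx"],(p[1]-c["cy"])/c["fy"],1]
    return T[:3,3],d/np.linalg.norm(d)
def plane(c,p,z):
    o,d=ray(c,p); return o+d*(z-o[2])/d[2]
def tri(rays):
    A=sum(np.eye(3)-np.outer(d,d) for o,d in rays); b=sum((np.eye(3)-np.outer(d,d))@o for o,d in rays)
    x=np.linalg.solve(A,b); return x,[np.linalg.norm((np.eye(3)-np.outer(d,d))@(x-o)) for o,d in rays]
def proj(c,X):
    T=np.array(c["world_from_camera"]); q=T[:3,:3].T@(np.array(X)-T[:3,3]); return np.array([c["fx"]*q[0]/q[2]+c["cx"],c["fy"]*q[1]/q[2]+c["cy"]])
```

Run:
```python
from h import *
im=[cv2.imread("pics/top0.png")[175:275,210:370],cv2.imread("pics/side0.png")[135:250,250:350]]
a=cv2.resize(im[0],None,fx=5,fy=5,interpolation=2)
cv2.imwrite("pics/t1.png",a)
cv2.imwrite("pics/s1.png",cv2.resize(im[1],None,fx=5,fy=5,interpolation=2))
```

```text
(no output)
```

View pics/t1.png

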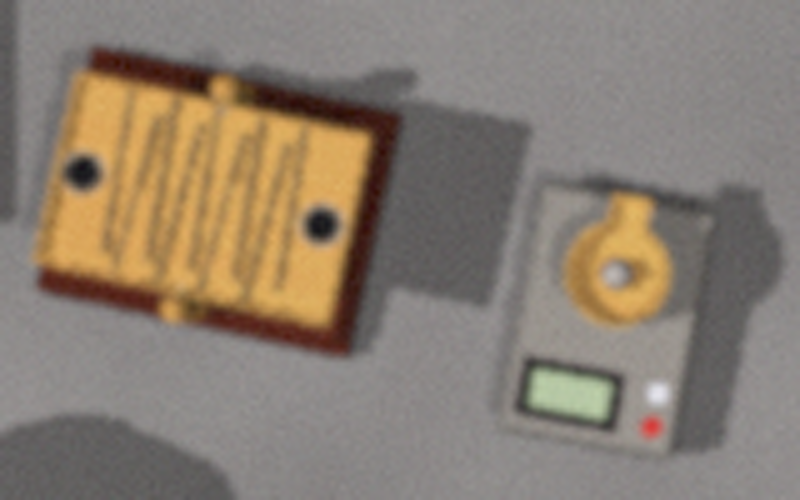

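View pics/s1.png

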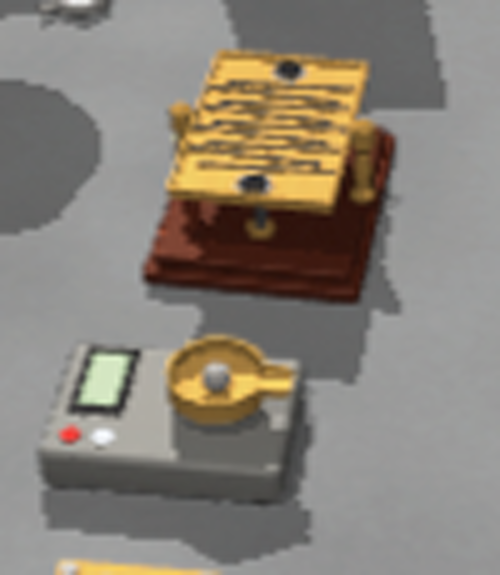

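The crops show the near pocket at top-crop (320,226) and side-crop (254,185). The far pocket is at top-crop (83,173) and side-crop (290,70). The dish ring is at top-crop (620,272) with its lip up at (632,200), and the ball at (616,272). The side crop has the dish at (216,378). Next I'll measure these with masks.

Create m.py:
```python
from h import *
ct,cs=[dict(env.read_camera(n)) for n in("top","side")]
def blob(c,mask,cen,r):
    h,w=mask.shape; Y,X=np.mgrid[:h,:w]; m=mask*(np.hypot(X-cen[0],Y-cen[1])<r)
    return np.array([(X*m).sum()/m.sum(),(Y*m).sum()/m.sum()])
def dark(c): g=c["color"].max(2).astype(float); return np.clip(130-g,0,None)
P={}
for nm,a,b in(("near",(273.6,219.8),(300.5,171.7)),("far",(226.2,209.3),(307.6,148.7))):
    pa,pb=blob(ct,dark(ct),a,5.5),blob(cs,dark(cs),b,4.2)
    X,r=tri([ray(ct,pa),ray(cs,pb)]); P[nm]=X
    print(nm,pa.round(1),pb.round(1),X.round(4),"res",np.round(r,4),"planes",plane(ct,pa,.075).round(4),plane(cs,pb,.075).round(4))
d=P["far"]-P["near"]; print("dist(.138)",np.linalg.norm(d),"table yaw",np.degrees(np.arctan2(-d[0],d[1])))
def grey(c):
    h=cv2.cvtColor(c["color"],cv2.COLOR_BGR2HSV); return (h[...,1]<80).astype(float)
pa,pb=blob(ct,grey(ct),(332.8,229.),4),blob(cs,grey(cs),(292.8,210.5),3.5)
X,r=tri([ray(ct,pa),ray(cs,pb)]); print("ball",pa,pb,X.round(4),np.round(r,4),plane(ct,pa,.056).round(4),plane(cs,pb,.056).round(4))
# dish yellow mask
def yel(c,cen,r):
    h=cv2.cvtColor(c["color"],cv2.COLOR_BGR2HSV); m=((h[...,1]>95)&(h[...,0]>10)&(h[...,0]<35)).astype(np.uint8)
    Y,Xg=np.mgrid[:400,:640]; m[np.hypot(Xg-cen[0],Y-cen[1])>r]=0; return m
m=yel(ct,(334,227),20); q=np.argwhere(m)[:,::-1]
W=np.array([plane(ct,p,.062)[:2] for p in q]); c0=np.array(X[:2])
# body circle: hull points away from lip side
hull=cv2.convexHull(q.astype(np.int32))[:,0]
HW=np.array([plane(ct,p,.062)[:2] for p in hull]); s=HW[HW[:,0]<c0[0]+.015]
from scipy.optimize import least_squares
f=least_squares(lambda v:np.hypot(*(s-v[:2]).T)-v[2],[*c0,.03]); print("circle@z.062",f.x.round(4))
far=W[np.hypot(*(W-f.x[:2]).T)>.034]; l=far.mean(0)-f.x[:2]; print("lip dir deg",np.degrees(np.arctan2(l[1],l[0])),len(far),"max r",np.hypot(*(W-f.x[:2]).T).max())
```

```bash
python3 m.py
```

```text
near [273.8 219.6] [300.3 171.6] [0.5426 0.1427 0.0732] res [0.0003 0.0003] planes [0.5429 0.1425 0.075 ] [0.5423 0.1403 0.075 ]
far [226. 209.] [307.4 148.2] [0.5737 0.2769 0.0765] res [0.0005 0.0005] planes [0.5742 0.2772 0.075 ] [0.5733 0.2793 0.075 ]
dist(.138) 0.1378139850020152 table yaw -13.01127296600253
ball [332.88 229.28] [293.         209.82608696] [ 0.5133 -0.0246  0.0547] [0.0002 0.0002] [ 0.5135 -0.0246  0.056 ] [ 0.5131 -0.026   0.056 ]
circle@z.062 [ 0.5141 -0.0254  0.0298]
lip dir deg -11.32317047070733 39 max r 0.04616568154585661
```

Heights agree with the text: pockets at 0.075, ball at 0.055, and 0.138 between pockets. The dish centre is about (0.514,-0.025) with the lip at -11.5°, and the table yaw is -13°. Now I'll move above the dish, with the tool's x along the lip.

Request:
drive_effector(rows=[[[0.01,-0.01,0,1,0.087],[0.035,-0.033,0,4,0.087],[0.064,-0.06,0,8,0.087],[0.093,-0.087,0,12,0.087],[0.122,-0.114,0,16,0.087],[0.151,-0.141,0,20,0.087],[0.18,-0.168,0,24,0.087],[0.209,-0.196,0,28,0.087]]])

```text
time_s: 0.87
tool_pos: [0.358, -0.3474, 0.2395]
tool_rot: [180.0, -0.0, -7.3]
force: [1.0, 0.6, -0.2]
grip_width: 0.0867
grasp_force: 0.0
```

Run:
```python
from h import *
from scipy.spatial.transform import Rotation as R
o=env.get_obs(); r=R.from_euler("xyz",o["tool_rot"],degrees=True)
print(o["tool_rot"],o["qpos"],r.inv().apply(np.array([.514,-.025,.2])-o["tool_pos"]))
```

```text
[ 1.79972801e+02 -4.11669098e-03 -7.25176987e+00] [ 53.96075257   0.51791695 -12.91761104 103.71357134   0.14040537
  75.76311047 -56.24260867] [ 0.11406679 -0.33956213  0.03939045]
```

Request:
drive_effector(rows=[[[0.012,-0.036,0,1,0.087],[0.025,-0.073,0,2,0.087],[0.037,-0.11,0,3,0.087],[0.05,-0.148,0,4,0.087],[0.062,-0.186,0,4,0.087],[0.075,-0.224,0,4,0.087],[0.087,-0.26,0,4,0.087],[0.097,-0.29,0,4,0.087]]])

```text
time_s: 1.53
tool_pos: [0.49, -0.0701, 0.2398]
tool_rot: [-180.0, -0.0, -10.9]
force: [0.8, 0.3, -0.2]
grip_width: 0.0872
grasp_force: 0.0
```

Request:
drive_effector(rows=[[[0.01,-0.03,0.01,0,0.087],[0.016,-0.045,0.02,0,0.087],[0.017,-0.049,0.03,0,0.087],[0.017,-0.049,0.035,0,0.087],[0.017,-0.049,0.035,0,0.087]]])

```text
time_s: 1.95
tool_pos: [0.514, -0.0297, 0.2028]
tool_rot: [179.9, 0.2, -11.1]
force: [-0.7, -0.1, 0.0]
grip_width: 0.087
grasp_force: 0.0
```

Run:
```python
from h import *
c=env.read_camera("wrist"); cv2.imwrite("pics/w1.png",c["color"]); print(c["fx"],c["cx"],c["cy"],np.array(c["world_from_camera"]).round(3))
print(env.get_obs()["qpos"].round(1), proj(c,(.514,-.025,.062)))
```

```text
342.8648683652999 323.9488758938715 205.66491332920532 [[-0.193 -0.949 -0.248  0.581]
 [-0.981  0.187  0.048 -0.042]
 [ 0.001  0.253 -0.968  0.347]
 [ 0.     0.     0.     1.   ]]
[  33.1    5.3  -34.3  103.8    3.2   72.  -103.2] [319.10441133 200.12073722]
```

View pics/w1.png

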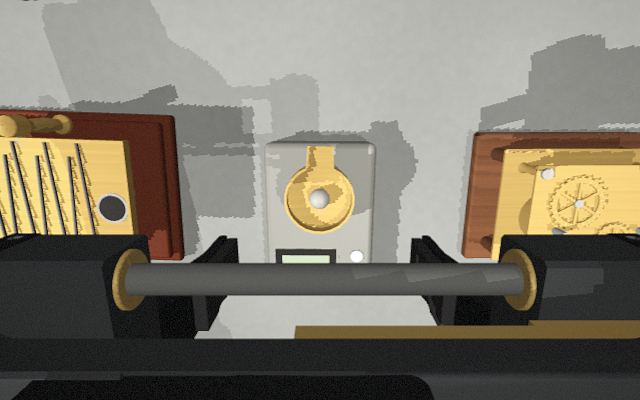

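The wrist view shows the dish centred at about (320,199), the lip up to (321,147), the ball at (319,198) and the near pocket at (112,208). I'll refine from this view.

Create w.py:
```python
from h import *
from scipy.optimize import least_squares
c=env.read_camera("wrist"); hs=cv2.cvtColor(c["color"],cv2.COLOR_BGR2HSV)
m=((hs[...,1]>70)&(hs[...,0]>10)&(hs[...,0]<35)).astype(np.uint8); M=np.zeros_like(m); M[140:236,275:365]=m[140:236,275:365]
M=cv2.morphologyEx(M,cv2.MORPH_OPEN,np.ones((3,3)))
cn=max(cv2.findContours(M,0,2)[0],key=cv2.contourArea)[:,0]
HW=np.array([plane(c,p,.062)[:2] for p in cn]); cen=HW.mean(0)
s=HW[HW[:,0]<.525]
f=least_squares(lambda v:np.hypot(*(s-v[:2]).T)-v[2],[.514,-.025,.03],loss="soft_l1",f_scale=.001).x; print("circle",f.round(4))
e=np.array([plane(c,p,.058)[:2] for p in cn]); e=e[np.hypot(*(e-f[:2]).T)>.035]
E=e-f[:2]; a=E[E[:,1]>E[:,1].mean()]; l=E.mean(0); print("lip dir",np.degrees(np.arctan2(l[1],l[0])),"max",np.hypot(*E.T).max())
(cx,cy),(w,h),ang=cv2.minAreaRect(np.array([p for p in cn if np.hypot(*(plane(c,p,.058)[:2]-f[:2]))>.033]).astype(np.float32)); print("lip px",cx,cy,w,h,ang)
g=(c["color"].max(2)<110).astype(np.uint8); g[:,:90]=0; g[:,140:]=0; g[:185]=0; g[232:]=0
k=max(cv2.findContours(g,0,2)[0],key=cv2.contourArea); pc,ax,_=cv2.fitEllipse(k); Z=plane(c,pc,.075); print("pocket px",pc,ax,Z.round(4))
t=dict(env.read_camera("top")); print("pocket tri w/top",tri([ray(c,pc),ray(t,(273.8,219.6))]))
b=(hs[...,1]<60).astype(np.uint8); b[:186]=0;b[212:]=0;b[:,:306]=0;b[:,334:]=0
k=max(cv2.findContours(b,0,2)[0],key=cv2.contourArea); bc,r=cv2.minEnclosingCircle(k); print("ball",bc,r,plane(c,bc,.056).round(4))
```

```bash
python3 w.py
```

```text
circle [ 0.5143 -0.025   0.0298]
lip dir -6.749946067519922 max 0.046572603386103584
lip px 321.708251953125 150.80706787109375 30.115148544311523 14.062882423400879 22.166345596313477
pocket px (112.1435546875, 208.736572265625) (22.17177963256836, 26.238725662231445) [0.5435 0.1423 0.075 ]
pocket tri w/top (array([0.54310943, 0.14250765, 0.07460168]), [np.float64(0.00031533940636130147), np.float64(0.00031533940636112794)])
ball (318.39794921875, 198.88775634765625) 9.831729888916016 [ 0.5142 -0.0248  0.056 ]
```

Run:
```python
from h import *
c=env.read_camera("wrist"); hs=cv2.cvtColor(c["color"],cv2.COLOR_BGR2HSV)
for r in (147,150,153,156,159,162):
    x=np.where(hs[r,290:350,1]>70)[0]+290; p=plane(c,((x[0]+x[-1])/2,r),.061); d=p[:2]-[.5143,-.025]
    print(r,x[0],x[-1],np.hypot(*d).round(4),np.degrees(np.arctan2(d[1],d[0])).round(1))
# scale left and right edges (housing z .032)
g=c["color"].astype(int).mean(2)
for r in (170,200,230): print(r,[int(g[r,x]) for x in range(258,276,2)],[int(g[r,x]) for x in range(366,384,2)])
```

```text
Traceback (most recent call last):
IndexError: index 0 is out of bounds for axis 0 with size 0
```

Run:
```python
from h import *
c=env.read_camera("wrist"); hs=cv2.cvtColor(c["color"],cv2.COLOR_BGR2HSV)
for r in range(148,165,2):
    x=np.where(hs[r,290:350,1]>70)[0]+290
    if len(x)<5: continue
    p=plane(c,((x[0]+x[-1])/2,r),.061); d=p[:2]-[.5143,-.025]
    print(r,x[0],x[-1],np.hypot(*d).round(4),np.degrees(np.arctan2(d[1],d[0])).round(1))
```

```text
148 308 331 0.0456 -11.9
150 307 332 0.0439 -12.0
152 307 332 0.0423 -12.0
154 307 332 0.0406 -12.0
156 307 332 0.039 -12.0
158 306 333 0.0373 -12.1
160 306 333 0.0356 -12.1
162 306 333 0.0339 -12.1
164 306 333 0.0322 -12.2
```

Create go.py:
```python
import sys
from h import *
from scipy.spatial.transform import Rotation as R
g=[float(v) for v in sys.argv[1:]]
o=env.get_obs(); r=R.from_euler("xyz",o["tool_rot"],degrees=True)
print(o["time_s"],o["tool_pos"].round(4),o["tool_rot"].round(2),"shift",r.inv().apply(np.array(g[:3])-o["tool_pos"]).round(4),"turn",round(o["tool_rot"][2]-g[3],2),"J7",o["qpos"][6].round(1))
```

```bash
python3 go.py .5143 -.025 .056 -12
```

```text
2.2 [ 0.5155 -0.0299  0.2052] [ 1.7997e+02 -6.0000e-02 -1.1170e+01] shift [-0.0023 -0.0046  0.1492] turn 0.83 J7 -103.3
```

Request:
drive_effector(rows=[[[-0.001,-0.002,0.01,0.4,0.087],[-0.002,-0.004,0.03,0.8,0.087],[-0.0023,-0.0046,0.05,0.8,0.087],[-0.0023,-0.0046,0.07,0.8,0.087],[-0.0023,-0.0046,0.085,0.8,0.087],[-0.0023,-0.0046,0.095,0.8,0.087],[-0.0023,-0.0046,0.1,0.8,0.087],[-0.0023,-0.0046,0.1,0.8,0.087]]])

```text
time_s: 2.87
tool_pos: [0.5133, -0.0236, 0.1035]
tool_rot: [180.0, 0.1, -11.9]
force: [0.4, 0.2, 1.1]
grip_width: 0.0871
grasp_force: 0.0
```

```bash
python3 go.py .5143 -.025 .056 -12
```

```text
2.8667 [ 0.5133 -0.0236  0.1035] [ 1.800e+02  1.000e-01 -1.186e+01] shift [0.0013 0.0012 0.0475] turn 0.14 J7 -107.9
```

Request:
drive_effector(rows=[[[0,0,0.01,0,0.087],[0,0,0.02,0,0.087],[0,0,0.03,0,0.087],[0,0,0.037,0,0.087],[0,0,0.042,0,0.087],[0,0,0.045,0,0.087],[0,0,0.047,0,0.087],[0,0,0.047,0,0.087]]])

```text
time_s: 3.53
tool_pos: [0.514, -0.0235, 0.0572]
tool_rot: [-180.0, 0.0, -11.8]
force: [0.0, -0.4, 0.3]
grip_width: 0.087
grasp_force: 0.0
```

Request:
drive_effector(rows=[[[0,0,0,0,0.087],[0,0,0,0,0.087]]])

```text
time_s: 3.7
tool_pos: [0.5144, -0.0235, 0.0579]
tool_rot: [180.0, -0.0, -11.8]
force: [0.9, 0.1, 0.6]
grip_width: 0.0869
grasp_force: 0.0
```

```bash
python3 go.py .5143 -.025 .056 -12
```

Run:
```python
from h import *
c=env.read_camera("wrist"); cv2.imwrite("pics/w2.png",c["color"])
for z in(.062,.056): print(proj(c,(.5143,-.025,z)))
```

```text
3.7 [ 0.5144 -0.0235  0.0579] [ 1.800e+02 -5.000e-02 -1.184e+01] shift [0.0002 0.0015 0.0019] turn 0.16 J7 -110.1
[328.46249231 274.83921715]
[328.30282018 269.0754551 ]
```

View pics/w2.png

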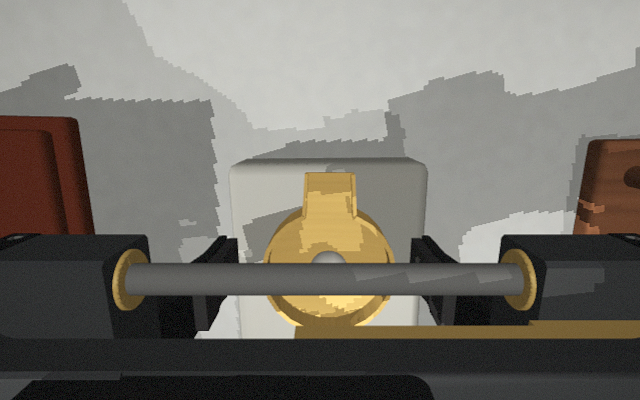

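The fingers straddle the dish (237 and 412 against dish edges 265 and 392), and the dish sits about 1.5 mm toward tool +y. I'll correct this and close gently.

Request:
drive_effector(rows=[[[0,0.0008,0.001,0.1,0.084],[0,0.0015,0.002,0.1,0.080],[0,0.0015,0.002,0.1,0.076],[0,0.0015,0.002,0.1,0.072],[0,0.0015,0.002,0.1,0.069],[0,0.0015,0.002,0.1,0.067],[0,0.0015,0.002,0.1,0.065],[0,0.0015,0.002,0.1,0.064]]], clamp_n=5)

```text
time_s: 4.42
tool_pos: [0.5138, -0.025, 0.0556]
tool_rot: [180.0, -0.0, -11.9]
force: [0.3, -0.8, -0.2]
grip_width: 0.0653
grasp_force: 0.0
```

```bash
python3 go.py .5143 -.025 .056 -12
```

```text
4.4167 [ 0.5138 -0.025   0.0556] [179.99  -0.   -11.94] shift [ 0.0005 -0.0001 -0.0004] turn 0.06 J7 -110.1
```

Request:
drive_effector(rows=[[[0,0,0,0,0.063],[0,0,0,0,0.0625],[0,0,0,0,0.062],[0,0,0,0,0.0615],[0,0,0,0,0.061],[0,0,0,0,0.0605],[0,0,0,0,0.06],[0,0,0,0,0.059]]], clamp_n=5)

```text
time_s: 5.08
tool_pos: [0.5137, -0.0252, 0.0555]
tool_rot: [180.0, 0.0, -11.9]
force: [-0.8, -1.4, -0.3]
grip_width: 0.0598
grasp_force: 5.0
```

Request:
drive_effector(rows=[[[0,0,0,0,0.055],[0,0,0,0,0.055],[0,0,0,0,0.055]]], clamp_n=12)

```text
time_s: 5.33
tool_pos: [0.5137, -0.0252, 0.0556]
tool_rot: [180.0, -0.0, -12.0]
force: [-0.3, -1.0, 0.1]
grip_width: 0.06
grasp_force: 12.0
```

Request:
drive_effector(rows=[[[0,0,0,0,0.05],[0,0,0,0,0.05],[0,0,0,0,0.05]]], clamp_n=22)

```text
time_s: 5.58
tool_pos: [0.5138, -0.025, 0.0555]
tool_rot: [180.0, -0.0, -11.9]
force: [-0.1, -1.2, -0.0]
grip_width: 0.0596
grasp_force: 22.0
```

Request:
drive_effector(rows=[[[0,0,-0.0005,0,0.05],[0,0,-0.0015,0,0.05],[0,0,-0.003,0,0.05],[0,0,-0.005,0,0.05],[0,0,-0.007,0,0.05],[0,0,-0.0085,0,0.05],[0,0,-0.0095,0,0.05],[0,0,-0.01,0,0.05]]])

```text
time_s: 6.25
tool_pos: [0.5139, -0.025, 0.0658]
tool_rot: [180.0, -0.0, -11.9]
force: [-0.4, -0.4, -2.3]
grip_width: 0.0599
grasp_force: 22.0
```

Run:
```python
from h import *
c=env.read_camera("wrist"); cv2.imwrite("pics/w3.png",c["color"][150:340,180:460])
s=env.read_camera("side"); a=s["color"][180:240,255:335]; cv2.imwrite("pics/s3.png",cv2.resize(a,None,fx=5,fy=5,interpolation=2))
b=cv2.resize(c["color"][150:340,180:460],None,fx=1.6,fy=1.6); a=cv2.resize(a,(int(304*80/60),304)); cv2.imwrite("pics/c3.png",np.hstack([b,a]) if b.shape[0]==304 else b)
```

```text
(no output)
```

View pics/c3.png

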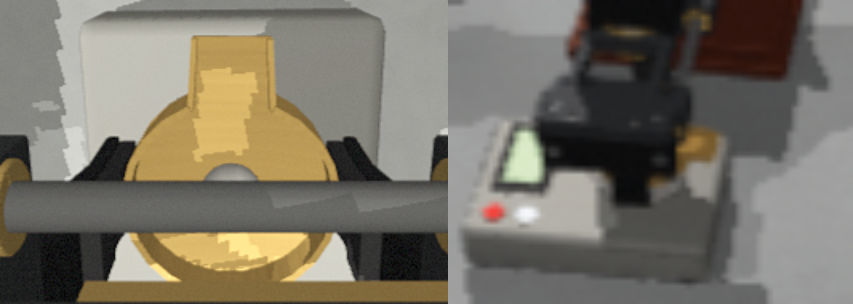

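Lifted: the ball's top is at the middle of the dish (230,172 in the crop), the dish is square to the pads and clear of the pan. Next I raise it to travel height.

Request:
drive_effector(rows=[[[0,0,-0.001,0,0.05],[0,0,-0.005,0,0.05],[0,0,-0.011,0,0.05],[0,0,-0.02,0,0.05],[0,0,-0.029,0,0.05],[0,0,-0.036,0,0.05],[0,0,-0.04,0,0.05],[0,0,-0.041,0,0.05]]])

```text
time_s: 7.02
tool_pos: [0.5146, -0.0251, 0.1079]
tool_rot: [180.0, -0.1, -11.9]
force: [-0.2, -0.3, -1.7]
grip_width: 0.0594
grasp_force: 22.0
```

```bash
python3 go.py .5185 .006 .107 10
```

```text
7.0167 [ 0.5146 -0.0251  0.1079] [ 1.7999e+02 -1.3000e-01 -1.1950e+01] shift [-0.0026 -0.0312  0.0009] turn -21.95 J7 -107.8
```

Request:
drive_effector(rows=[[[0,-0.001,0,-0.7,0.05],[0,-0.004,0,-2.6,0.05],[-0.001,-0.009,0,-6,0.05],[-0.001,-0.0155,0,-11,0.05],[-0.002,-0.022,0,-16,0.05],[-0.002,-0.027,0,-19.4,0.05],[-0.0026,-0.030,0,-21.3,0.05],[-0.0026,-0.031,0,-22,0.05]]])

```text
time_s: 7.68
tool_pos: [0.5172, 0.0067, 0.106]
tool_rot: [-180.0, 0.1, 10.2]
force: [0.3, -0.0, -1.1]
grip_width: 0.0594
grasp_force: 22.0
```

```bash
python3 go.py .5233 .0367 .107 32
```

```text
7.6833 [0.5172 0.0067 0.106 ] [-1.7996e+02  5.0000e-02  1.0220e+01] shift [ 0.0113 -0.0284 -0.001 ] turn -21.78 J7 -90.1
```

Request:
drive_effector(rows=[[[0,-0.001,0,-0.7,0.05],[0.0015,-0.0035,0,-2.6,0.05],[0.003,-0.008,0,-6,0.05],[0.0055,-0.014,0,-11,0.05],[0.008,-0.02,0,-16,0.05],[0.01,-0.025,0,-19.4,0.05],[0.011,-0.0275,0,-21.3,0.05],[0.0113,-0.0284,0,-22,0.05]]])

```text
time_s: 8.35
tool_pos: [0.5236, 0.0362, 0.1063]
tool_rot: [-180.0, 0.0, 32.1]
force: [0.2, -1.0, -1.3]
grip_width: 0.0593
grasp_force: 22.0
```

```bash
python3 go.py .528 .0675 .107 54.5
```

```text
8.35 [0.5236 0.0362 0.1063] [-1.7998e+02  1.0000e-02  3.2150e+01] shift [ 0.0203 -0.0242 -0.0007] turn -22.35 J7 -72.8
```

Request:
drive_effector(rows=[[[0.0005,-0.0005,0,-0.7,0.05],[0.0025,-0.003,0,-2.6,0.05],[0.0055,-0.007,0,-6,0.05],[0.01,-0.012,0,-11,0.05],[0.0145,-0.017,0,-16,0.05],[0.018,-0.021,0,-19.6,0.05],[0.0197,-0.0235,0,-21.8,0.05],[0.0203,-0.0242,0,-22.4,0.05]]])

```text
time_s: 9.02
tool_pos: [0.528, 0.0677, 0.1065]
tool_rot: [-180.0, -0.0, 54.6]
force: [0.5, 0.3, -1.5]
grip_width: 0.0597
grasp_force: 22.0
```

```bash
python3 go.py .531 .090 .107 77
```

```text
9.0167 [0.528  0.0677 0.1065] [-1.7998e+02 -1.0000e-02  5.4610e+01] shift [ 0.0199 -0.0105 -0.0005] turn -22.39 J7 -55.3
```

Next I stop 8 mm short of the target to check.

Request:
drive_effector(rows=[[[0.0005,-0.0003,0,-0.7,0.05],[0.0025,-0.0013,0,-2.6,0.05],[0.0055,-0.003,0,-6,0.05],[0.01,-0.0055,0,-11,0.05],[0.0145,-0.0075,0,-16,0.05],[0.018,-0.0095,0,-19.6,0.05],[0.0195,-0.0103,0,-21.8,0.05],[0.0199,-0.0105,0,-22.4,0.05]]])

```text
time_s: 9.68
tool_pos: [0.5312, 0.0894, 0.1065]
tool_rot: [-180.0, 0.0, 76.9]
force: [-1.2, -0.5, -0.5]
grip_width: 0.0599
grasp_force: 22.0
```

Request:
drive_effector(rows=[[[0,0,0,0,0.05],[0,0,0,0,0.05]]])

```text
time_s: 9.85
tool_pos: [0.5312, 0.0889, 0.1064]
tool_rot: [-180.0, 0.0, 76.8]
force: [-0.3, 0.3, -1.4]
grip_width: 0.0593
grasp_force: 22.0
```

```bash
python3 go.py .5328 .0982 .1045 77
```

Run:
```python
from h import *
c=env.read_camera("wrist"); cv2.imwrite("pics/w4.png",c["color"])
```

```text
9.85 [0.5312 0.0889 0.1064] [-1.800e+02  2.000e-02  7.677e+01] shift [ 0.0094 -0.0005  0.0019] turn -0.23 J7 -37.1
```

View pics/w4.png

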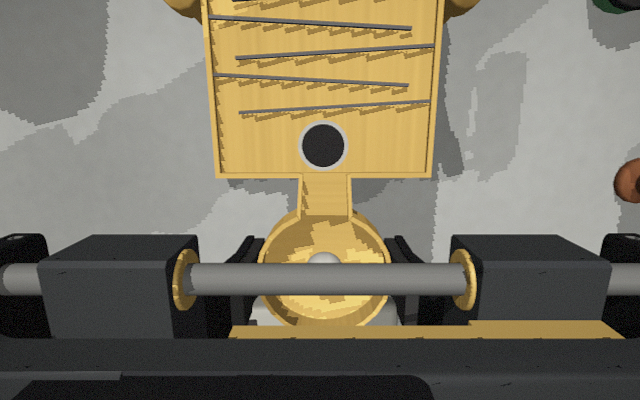

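The pocket is at (323,145), the lip's tip edge at about (326,174) and the ball at (323,258) in the middle of the dish. I'll measure the remaining gap.

Create f.py:
```python
from h import *
c=env.read_camera("wrist"); g=(c["color"].max(2)<90).astype(np.uint8); g[:,:285]=0; g[:,360:]=0; g[:95]=0; g[185:]=0
k=max(cv2.findContours(g,0,2)[0],key=cv2.contourArea); pc,ax,_=cv2.fitEllipse(k); P=plane(c,pc,.075); print("pocket px",np.round(pc,1),np.round(ax,1),P.round(4))
e=cv2.GaussianBlur(c["color"],(3,3),0).astype(int)
hs=cv2.cvtColor(c["color"],cv2.COLOR_BGR2HSV)
o=env.get_obs(); z=o["tool_pos"][2]-.0115
# lip sides where the grey floor lies beside it
for r in range(180,210,4):
    x=np.where(hs[r,280:375,1]>80)[0]+280
    if len(x)==0: continue
    a,b=plane(c,(x[0],r),z+.018),plane(c,(x[-1],r),z+.018); q=(a+b)/2; d=(q-o["tool_pos"])[:2]
    print(r,x[0],x[-1],"w",np.linalg.norm(a-b).round(4),"axis dist",np.hypot(*d).round(4),"deg",np.degrees(np.arctan2(d[1],d[0])).round(2))
# plate edges
L=[];Rr=[]
for r in range(20,170,6):
    x=np.where(hs[r,150:500,1]>80)[0]+150; L.append(plane(c,(x[0],r),.077)[:2]); Rr.append(plane(c,(x[-1],r),.077)[:2])
for s in(L,Rr):
    vx,vy,_,_=cv2.fitLine(np.array(s,np.float32),cv2.DIST_HUBER,0,.001,.001).ravel(); print("edge deg",np.degrees(np.arctan2(vy,vx))%180)
print(o["tool_pos"],o["tool_rot"])
print([int(v) for v in c["color"][160:186,326].mean(1)])
p=P[:2]-.0455*np.array([np.cos(np.radians(77)),np.sin(np.radians(77))]); print("centre target",p)
```

```bash
python3 f.py
```

```text
pocket px [322.6 145.2] [40.5 41.4] [0.5432 0.1424 0.075 ]
180 298 350 w 0.0212 axis dist 0.0438 deg 76.66
184 298 350 w 0.0212 axis dist 0.0421 deg 76.66
188 298 351 w 0.0217 axis dist 0.0405 deg 76.36
192 298 351 w 0.0218 axis dist 0.0388 deg 76.35
196 298 351 w 0.0218 axis dist 0.0371 deg 76.33
200 297 351 w 0.0223 axis dist 0.0354 deg 76.64
204 297 351 w 0.0224 axis dist 0.0337 deg 76.64
208 297 351 w 0.0224 axis dist 0.032 deg 76.63
edge deg 76.74802
edge deg 76.85793
[0.53117784 0.08893062 0.10648407] [1.79997710e+02 2.32400976e-02 7.67840793e+01]
[38, 39, 42, 44, 38, 36, 56, 188, 193, 189, 180, 166, 141, 162, 164, 168, 166, 161, 164, 164, 164, 161, 158, 161, 161, 163]
centre target [0.53294937 0.09807639]
```

Request:
drive_effector(rows=[[[0.0003,0,0,0,0.05],[0.001,0,0.0002,0,0.05],[0.0025,0,0.0005,0,0.05],[0.0045,0,0.001,0,0.05],[0.0065,0,0.0014,-0.1,0.05],[0.008,0,0.0017,-0.1,0.05],[0.0088,0,0.0019,-0.1,0.05],[0.009,0,0.0019,-0.1,0.05]]])

```text
time_s: 10.62
tool_pos: [0.5332, 0.0985, 0.1046]
tool_rot: [-180.0, -0.0, 77.0]
force: [0.4, -0.2, -1.5]
grip_width: 0.0596
grasp_force: 22.0
```

Request:
drive_effector(rows=[[[0,0,0,0,0.05],[0,0,0,0,0.05],[0,0,0,0,0.05],[0,0,0,0,0.05],[0,0,0,0,0.05],[0,0,0,0,0.05]]])

```text
time_s: 11.12
tool_pos: [0.5332, 0.0981, 0.1046]
tool_rot: [180.0, 0.0, 77.0]
force: [-1.2, 0.1, -1.8]
grip_width: 0.0597
grasp_force: 22.0
```

```bash
python3 go.py .5329 .0977 .1045 76.9
```

Run:
```python
from h import *
c=env.read_camera("wrist"); a=c["color"][100:345,200:450]
s=env.read_camera("side"); b=cv2.resize(s["color"][140:220,255:355],(306,245),interpolation=2); cv2.imwrite("pics/c5.png",np.hstack([a,b]))
d=np.array([np.cos(np.radians(76.8)),np.sin(np.radians(76.8))]); P=np.array([.5431,.1425]); print("expected lip tip px",proj(c,[*P,.105]),"pocket",proj(c,[*P,.075]))
```

```text
11.1167 [0.5332 0.0981 0.1046] [1.800e+02 1.000e-02 7.695e+01] shift [-0.0004 -0.0002  0.0001] turn 0.05 J7 -38.2
expected lip tip px [322.85916473 173.5357014 ] pocket [322.96968141 164.11537855]
```

View pics/c5.png

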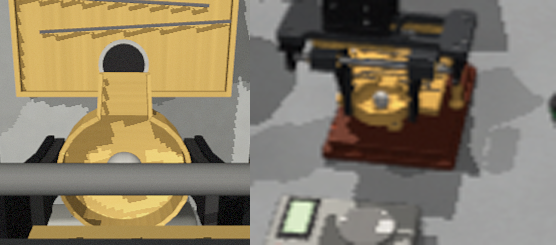

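The lip tip is at about (325,172), against an expected (323,173.5), so it is within 1 mm over the pocket. The ball is in the middle in both views, and the dish is free and still. Handing in.

```bash
python3 -c "
from cell import env
print(env.sign_off())"
```

```text
the job is handed in; nothing more can be done
None
```

The job is handed in at about 11 s: the arm is holding the dish level and still, ball in the middle, with the lip tip about 3 cm above the near start pocket and within about 1 mm of its centre.

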